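# Clamp a casting and start its leak test

## Task

Start a leak test on the casting in the blue fixture, only pressing with the closed fingertips: first push the raised yellow clamp arm all the way down until its rubber foot rests on the casting, then press the green-striped end of the black rocker switch fully down so that it stays on, and then press the green button right in and let it come back up. Do not press the red or yellow button, keep to this order, lift nothing, and leave the casting and all the other loose parts where they are.

Things in the scene. Friction and masses are not known exactly. Their poses are not given: they have to be found in the camera images.
- fixture: Blue clamp fixture, fixed to the table: a plate 220 x 130 x 20 mm with four steel studs and, at its +x end, two dark hinge cheeks reaching 112 mm above the table. Origin on the table below the centre of the casting's seat; own z up, own x runs from the seat to the hinge (away from the robot at yaw 0).
- clamp (a joint): Angle in rad of the yellow clamp arm on the fixture: 0 = level with its rubber foot resting on the casting (fully down), positive = raised; it starts raised 0.45 to 0.7. It has a stiff friction hinge (0.28 N m, about 2.5 N at the pad) and stays where it is left; the casting stops it at 0.
- clamp_pad (a point): Centre of the top face of the black pressing pad (40 x 44 mm) at the free end of the yellow clamp arm (arm 22 mm wide, 135 mm long). Moves with the arm, 118 mm from the hinge axis and 10 mm above the arm's centre line; with the arm down it is 108 mm above the table at fixture x = -38 mm.
- clamp_hinge (a point): Point on the clamp's hinge axis, 98 mm above the table at fixture x = +80 mm; the axis runs along the fixture's y. The raised arm swings toward fixture -x as it goes down.
- casting: Loose die-cast aluminium pump cover (flange 84 mm across, 55 mm tall with a central boss 32 mm across, about 0.3 kg) sitting on the fixture's plate between the studs. Origin at the centre of its underside.
- console: Grey tester console with white top, fixed to the table, 190 (own x) x 230 (own y) x 60 mm tall. Origin on the table below its centre; at yaw 0 its front (-x) faces the robot, own y to the robot's left. Three buttons stand in a row along its front (colours in any order, 66 mm apart) with the rocker behind them.
- rocker (a joint): Angle in rad of the black rocker switch on the console: 0 = off, 0.44 = fully on. The end with the green stripe stands high when off; pressing it down turns it on. It has friction (0.04 N m, 2 to 5 N at the end) and stays where it is left.
- rocker_on (a point): Centre of the green stripe on the top face of the rocker's ON end, 25 mm from the pivot toward console +y. The rocker is 68 mm long (along console y) and 32 mm wide. Here the surface is about 84 mm above the table when off, 73 mm when fully on.
- btn_green (a joint): Travel in m of the green push button (start): 0 = up, 0.006 = fully pressed. Sprung: about 1.5 N to start it moving, 5 N when fully down; it comes back by itself.
- btn_green_top (a point): Centre of the green button's top face (32 mm across, in a black collar 48 mm across and 12 mm high), about 82 mm above the table when up; it is pressed straight down.
- btn_red (a joint): Travel in m of the red push button (stop): 0 = up, 0.006 = fully pressed. Sprung: about 1.5 N to start it moving, 5 N when fully down; it comes back by itself.
- btn_red_top (a point): Centre of the red button's top face (32 mm across, in a black collar 48 mm across and 12 mm high), about 82 mm above the table when up; it is pressed straight down.
- btn_yellow (a joint): Travel in m of the yellow push button (reset): 0 = up, 0.006 = fully pressed. Sprung: about 1.5 N to start it moving, 5 N when fully down; it comes back by itself.
- btn_yellow_top (a point): Centre of the yellow button's top face (32 mm across, in a black collar 48 mm across and 12 mm high), about 82 mm above the table when up; it is pressed straight down.
- sleeve: Bystander, loose on the table: upright flanged aluminium tube, 46 mm across, 60 mm tall. Leave it alone.
- spare_cover: Bystander, loose on the table: loose pump cover like the one in the fixture (84 mm across, 55 mm tall), lying on the bare table. Leave it alone.
- tee: Bystander, loose on the table: aluminium tee fitting, 100 mm long, 76 mm tall. Leave it alone.
- gear_collar: Bystander, loose on the table: flat toothed aluminium ring, 94 mm across, 16 mm tall. Leave it alone.
- finned_head: Bystander, loose on the table: finned aluminium cylinder head, 70 x 60 x 55 mm. Leave it alone.
- wrench: Bystander, loose on the table: steel wrench lying on the table. Leave it alone.
- spray_can: Bystander, loose on the table: upright can with a blue label, 56 mm across, 130 mm tall. Leave it alone.
- fork: Bystander, loose on the table: forked aluminium lever, about 165 mm long, 24 mm tall. Leave it alone.
Not all that is in view belongs to the job. What is shaped like the casting but turquoise is not meant.

How it is judged:
On the way, in this order (a step that is already met when the one before it is completed fails the run):
1. the clamp arm is fully down on the casting (within 0.03 rad of level) (value of joint clamp between -0.025 and 0.03 rad), for 0.1 s.
2. the rocker is on (0.36 rad or more) (value of joint rocker above 0.36 rad), for 0.1 s.
3. the green button is pressed in (4.5 mm or more) (value of joint btn_green above 0.0045 m), for 0.05 s.
At the end, for the whole second after the job is handed in: The clamp arm is within 0.03 rad of level on the casting, the rocker is at 0.36 rad or more, all three buttons are back up (within 1.5 mm), and the casting lies still in its seat (within 6 mm) (all of step 1 and value of joint rocker above 0.36 rad and value of joint each of btn_green, btn_red, btn_yellow below 0.0015 m and horizontal distance between casting and fixture below 0.006 m and z of casting in the frame of fixture below 0.023 m and linear speed of casting below 0.01 m/s); the robot touches nothing.
It fails at once if the rocker is turned on while the clamp arm is not down (value of joint rocker above 0.25 rad and value of joint clamp above 0.06 rad).
It fails at once if the green button is pressed before the clamp is down and the rocker is on (value of joint btn_green above 0.0025 m and (value of joint rocker below 0.3 rad or value of joint clamp above 0.06 rad)).
It fails at once if the red or the yellow button is pressed (value of joint any of btn_red, btn_yellow above 0.0025 m).
It fails at once if the casting is lifted or pushed out of its seat (z of casting in the frame of fixture above 0.03 m or horizontal distance between casting and fixture above 0.01 m).
It fails at once if a bystander is moved more than 20 mm or tipped (distance of any of sleeve, spare_cover, tee, gear_collar, finned_head, wrench, spray_can, fork from where it was at the start of the episode above 0.02 m or angle between any of sleeve, spare_cover, tee, gear_collar, finned_head, wrench, spray_can, fork's own z axis and vertical above 0.3 rad).
It also fails if it takes over 59 s, if anything falls off the work surface, if the arm or the gripper's body presses on something with over 40 N, if the wrist force passes 120 N, or if a joint passes its speed limit or range.

## Robot

A 6-joint arm with a two-finger parallel gripper is mounted at the origin on the work surface. World frame = base frame: x ahead of the robot, y to its left, z up, the work surface at z = 0. Lengths are in m, angles in rad, forces in N, time in s.
With the tool pointing down it reaches from about 0.25 to 0.8 m from the base axis. Payload 3.9 kg.
Tool frame: the origin (TCP) lies between the finger pads; the fingertips stand 19 mm ahead of it and the grasp point (between the pads) is the TCP (arm.nose_length is the distance from the TCP to the fingertips, in m); x points along the fingers, y is the direction in which the jaws open and shut, and the axes are right-handed (so a half turn about x gives the same grasp; the last joint's range is limited). The gripper opens to 85 mm and grips with 20 to 120 N. Pads are 22 mm wide; open, the fingers measure 114 mm over their backs; the gripper's body (76 mm by 85 mm) begins 54 mm behind the grasp point. The pads swing forward as they close: fully open they stand 13 mm farther back than shut.
Start: joints at [-1.142, 0.26, -0.138, 1.173, 0, 1.571], TCP at [0.218, -0.477, 0.25] pointing down, gripper open.
Joint ranges: [-2.78, 2.78], [-0.83, 1.72], [-1.28, 1.37], [-1.9, 2.12], [-1.57, 1.48], [-3.14, 3.14]. Speed limits (rad/s): [2.57, 2.57, 3.14, 3.14, 3.14, 3.14].

## Interface

Orientations are given as a unit quaternion [x, y, z, w].
In Python, from cell import arm, viewer gives the robot as it stands.
- The arm moves only by the shell command python3 -m crank 'ROWS'. ROWS is JSON, a list of rows, each a list of 7 numbers: the opening, from 0 (shut) to 1 (fully open), then the shift along the tool's x, y, z in mm, then the turn, a rotation vector about the tool's x, y, z in degrees. A call has 1 to 5 rows; each row is the pose to reach, as a shift and turn from the pose commanded when the call began, along the tool's axes at that moment; what a row does not reach only later rows make up. A row lasts 1/10 s, in which the tool goes at most 50 mm and 8.59 degrees, less where a joint would pass 70% of its speed; a pose out of reach is approached as far as the arm can. A call with a gripper value outside its range is refused whole. The fingers move at their own pace and stop on an object; the grip force is fixed at half the most. Time passes only in rows, so rows that repeat a pose let the fingers close. It gives the time, the measured TCP pose, the force and the opening at its end, in the units of the state.
- arm.state(): the state, without advancing time (a new reading comes with each control period).
- viewer.snapshot(name): name is "scene" or "top" or "wrist"; returns a dict with "color" (384x512x3 uint8, blue, green, red), "camera_matrix" (3x3 intrinsics, pixels), "k1" (the pictures are not rectified: a ray, as slopes to the right and down, at radius r is drawn at 1 + k1 r^2 times it, then the intrinsics apply), "R" (3x3) and "t" (3): a world point X has camera coordinates R X + t. Camera axes: x right, y down, z forward; pixel columns grow to the right and rows downward; lengths in m; the calibration is good to about 2 mm. A picture is of the moment at which its call begins. There is no depth.
- arm.close_job(): hands the job in, once; it reports no verdict.
The state is a dict: "t": time; "qpos": joint angles; "joint_velocities": joint speeds; "joint_efforts": joint torques, N m; "eef_pos": TCP position; "tool_rot": TCP orientation; "ft_force": force on the tool from outside, world axes, zero at the start; "wrist_torque": the same for the moment, N m; "finger_gap": finger opening in m.
Only numpy, scipy, OpenCV 4.12 (cv2) and the standard library are available. Lean on these libraries where they do the work, as an engineer would, in place of code of your own. Each camera call takes 0.05 s, during which the arm holds its last target.

## Working session

There is one attempt and no reset: what is moved stays moved. The work goes in short steps, Python scripts to look and compute and a shell command to move; the robot and the scene stay as the last step left them, time stands still between calls to the robot, and variables do not carry over. Pictures are saved under pics/ and viewed, and the job is handed in when it is done.

```bash
mkdir -p pics; ls; python3 - <<'E'
from cell import arm, viewer
import cv2
s=arm.state(); print({k:s[k] for k in ('t','eef_pos','tool_rot','ft_force','finger_gap')})
for n in ("scene","top","wrist"):
    d=viewer.snapshot(n); cv2.imwrite(f"pics/{n}0.png",d["color"]); print(n,d["camera_matrix"],d["k1"],d["R"],d["t"])
E
```

```text
pics
{'t': 0.0, 'eef_pos': array([ 0.2179967 , -0.47688402,  0.24945643]), 'tool_rot': array([-0.69075906, -0.15112149,  0.69107411, -0.14976913]), 'ft_force': array([ 0.68104641, -0.09198943,  0.55066993]), 'finger_gap': 0.08546898499794159}
scene [[480.66051195   0.         249.77420504]
 [  0.         480.66051195 188.39963291]
 [  0.           0.           1.        ]] -0.1743949511262306 [[-0.62274639  0.7823486   0.01084453]
 [ 0.53822858  0.43840532 -0.71979912]
 [-0.56788813 -0.44241546 -0.69409771]] [ 0.3815642  -0.22734276  1.81714706]
top [[353.07629448   0.         256.12985275]
 [  0.         353.07629448 188.49594492]
 [  0.           0.           1.        ]] -0.06869908377017556 [[-0.00223359 -0.99999553  0.0019875 ]
 [-0.98545809  0.00186343 -0.16990844]
 [ 0.16990398 -0.0023381  -0.98545785]] [-0.02960014  0.5635802   1.06235362]
wrist [[269.29959379   0.         253.71212447]
 [  0.         269.29959379 189.98509398]
 [  0.           0.           1.        ]] -0.0016077685008025209 [[ 0.41643198 -0.90916477 -0.00195437]
 [-0.86101366 -0.39506543  0.32027921]
 [-0.29195868 -0.13169177 -0.94732117]] [-0.52499772 -0.0427378   0.37945052]
```

View pics/scene0.png

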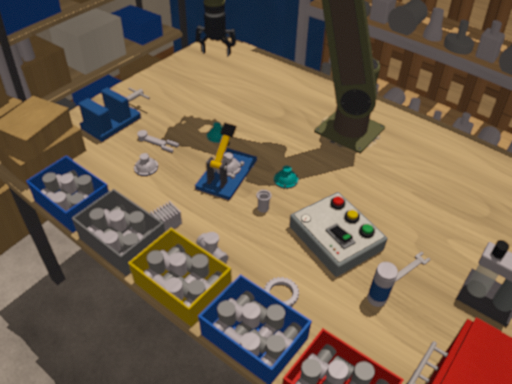

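View pics/top0.png

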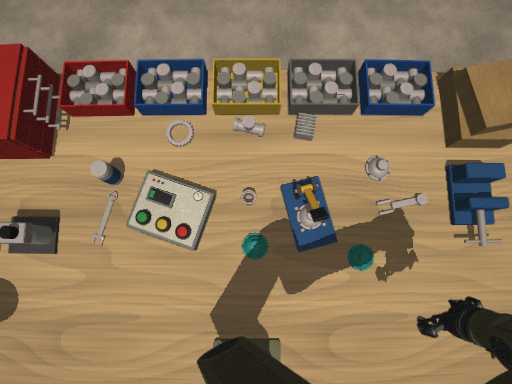

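View pics/wrist0.png

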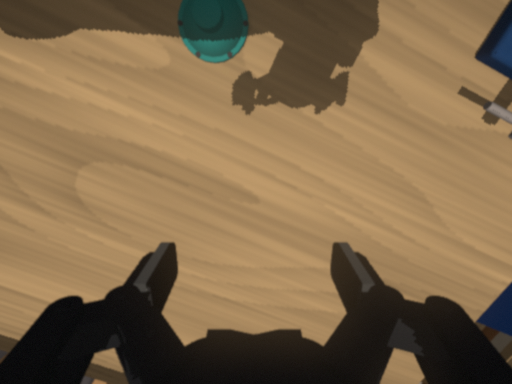

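The scene view shows the fixture near (225,172) and the console near (340,230). In the top view the pad is at about (318,214), the buttons are green (143,217), yellow (162,224) and red (183,231), and the rocker is at (160,197). I'll zoom in next.

```bash
cat > h.py <<'E'
import numpy as np, cv2
from cell import arm, viewer
def und(d,px):
    K=np.array(d["camera_matrix"]); k=d["k1"]
    return cv2.undistortPoints(np.array(px,float).reshape(-1,1,2),K,np.array([k,0,0,0,0.])).reshape(-1,2)
def ray(d,px):
    p=und(d,px); R=np.array(d["R"]); t=np.array(d["t"])
    return -R.T@t, np.c_[p,np.ones(len(p))]@R
def plane(d,px,z):
    c,r=ray(d,px); return c+r*((z-c[2])/r[:,2])[:,None]
def proj(d,X):
    R=np.array(d["R"]);X=np.array(X,float).reshape(-1,3)
    return cv2.projectPoints(X,cv2.Rodrigues(R)[0],np.array(d["t"]),np.array(d["camera_matrix"]),np.array([d["k1"],0,0,0,0.]))[0].reshape(-1,2)
def tri(views):
    A=np.zeros((3,3));b=np.zeros(3)
    for d,px in views:
        c,r=ray(d,[px]); r=r[0]/np.linalg.norm(r[0]); P=np.eye(3)-np.outer(r,r); A+=P;b+=P@c
    X=np.linalg.solve(A,b); return X,[np.round(proj(d,X)[0]-px,1) for d,px in views]
def blobs(d,lo,hi,roi,minA=8):
    x0,y0,x1,y1=roi; h=cv2.cvtColor(d["color"][y0:y1,x0:x1],cv2.COLOR_BGR2HSV)
    m=cv2.inRange(h,np.array(lo),np.array(hi)); n,_,st,ce=cv2.connectedComponentsWithStats(m)
    return [(int(st[i,4]),np.round(ce[i]+[x0,y0],1).tolist()) for i in range(1,n) if st[i,4]>=minA]
E
python3 - <<'E'
from h import *
T=viewer.snapshot("top");S=viewer.snapshot("scene")
np.savez("v0.npz",T=T,S=S)
a=cv2.resize(T["color"][160:260,120:345],None,fx=3.5,fy=3.5,interpolation=cv2.INTER_CUBIC)
cv2.imwrite("pics/topz.png",a)
b=cv2.resize(S["color"][110:280,185:395],None,fx=3.5,fy=3.5,interpolation=cv2.INTER_CUBIC)
cv2.imwrite("pics/scz.png",b)
for n,d,roi in(("T",T,(120,160,345,260)),("S",S,(185,110,395,280))):
    for c,lo,hi in(("green",(50,80,50),(75,255,255)),("yel",(18,130,80),(35,255,255)),("red",(172,130,60),(180,255,255)),("red0",(0,150,60),(6,255,255)),("blue",(100,130,50),(120,255,255)),("black",(0,0,0),(180,255,45))):
        print(n,c,blobs(d,lo,hi,roi,5))
E
```

```text
T green [(37, [151.8, 193.4]), (100, [141.5, 216.5])]
T yel [(229, [309.6, 195.3]), (94, [161.5, 223.8])]
T red []
T red0 [(94, [181.9, 230.9])]
T blue [(225, [316.8, 192.1]), (1273, [305.3, 222.2])]
T black [(70, [162.5, 194.2]), (22, [296.1, 194.9]), (171, [318.6, 213.8]), (50, [146.7, 216.3]), (38, [167.0, 222.6]), (37, [183.6, 228.1])]
S green [(90, [367.2, 228.7]), (42, [346.0, 236.4])]
S yel [(307, [219.9, 151.9]), (80, [352.2, 214.2]), (651, [208.9, 260.5]), (12, [186.6, 273.7])]
S red []
S red0 [(78, [338.0, 201.1])]
S blue [(895, [227.2, 177.8]), (22, [240.9, 278.0])]
S black [(283, [340.8, 123.4]), (265, [358.7, 119.0]), (111, [227.6, 129.6]), (7, [351.0, 133.1]), (84, [210.0, 174.4]), (82, [222.6, 176.6]), (35, [336.5, 205.9]), (34, [350.4, 219.9]), (122, [339.1, 233.6]), (46, [365.1, 233.6])]
```

View pics/topz.png

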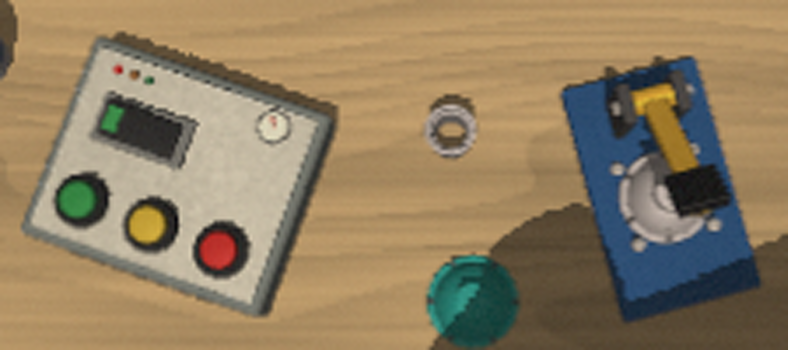

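View pics/scz.png

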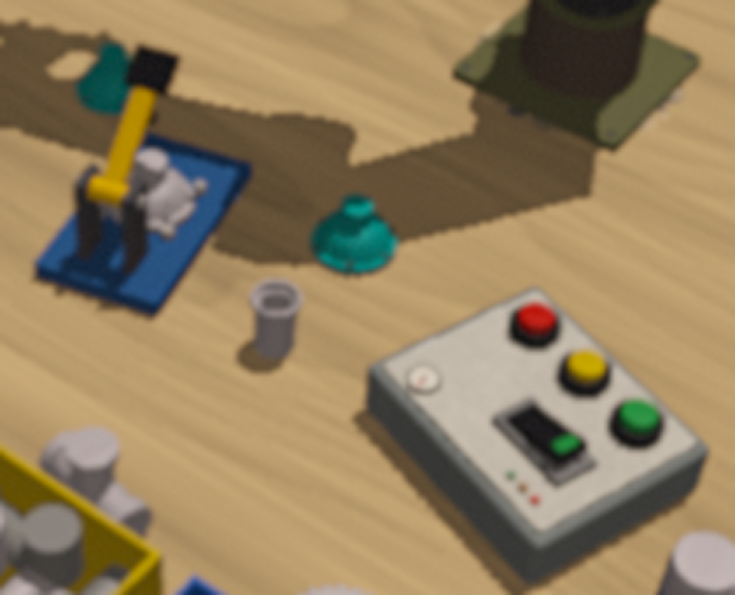

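The zoomed top view shows the green button at (82,200), the stripe at (112,118), the pad at (697,190) and the hinge at (655,100). Both views are unobstructed, so I'll triangulate.

```bash
python3 - <<'E'
from h import *
z=np.load("v0.npz",allow_pickle=True);T=z["T"].item();S=z["S"].item()
for n,a,b,h in(("green",[141.5,216.5],[367.2,228.7],.082),("yel",[161.5,223.8],[352.2,214.2],.082),("red",[181.9,230.9],[338,201.1],.082),("stripe",[151.8,193.4],[346,236.4],.084),("pad",[318.6,213.8],[227.6,129.6],.16)):
    X,e=tri([(T,a),(S,b)]); print(n,np.round(X,4),e,"T@h",np.round(plane(T,[a],h)[0],4),"S@h",np.round(plane(S,[b],h)[0],4))
# plate corners from blue mask, top view
h=cv2.cvtColor(T["color"],cv2.COLOR_BGR2HSV); m=cv2.inRange(h,(100,110,40),(122,255,255)); m[:, :275]=0;m[:,345:]=0;m[:165]=0;m[255:]=0
p=np.argwhere(m)[:,::-1].astype(np.float32); print(cv2.minAreaRect(p), cv2.boxPoints(cv2.minAreaRect(p)))
# hinge: zoom coords (655,93) top /3.5
print("hinge T", np.round(plane(T,[[120+655/3.5,160+92/3.5]],.105),4), tri([(T,[120+655/3.5,160+92/3.5]),(S,[185+108/3.5,110+186/3.5])]))
E
```

```text
green [0.4737 0.3187 0.0726] [array([ 0.4, -0.2]), array([ 0.4, -0. ])] T@h [0.4723 0.3167 0.082 ] S@h [0.483  0.3204 0.082 ]
yel [0.4516 0.256  0.0727] [array([ 0.3, -0.2]), array([ 0.4, -0. ])] T@h [0.4503 0.2546 0.082 ] S@h [0.4609 0.2583 0.082 ]
red [0.43   0.1939 0.0707] [array([ 0.2, -0.1]), array([ 0.2, -0. ])] T@h [0.4291 0.1921 0.082 ] S@h [0.4411 0.1979 0.082 ]
stripe [0.5439 0.2877 0.0806] [array([ 0.4, -0.2]), array([ 0.4, -0. ])] T@h [0.5428 0.2878 0.084 ] S@h [0.5475 0.2879 0.084 ]
pad [ 0.4714 -0.2038  0.1715] [array([ 0.3, -0.2]), array([0.3, 0.1])] T@h [ 0.4721 -0.2051  0.16  ] S@h [ 0.4602 -0.2147  0.16  ]
((308.13934326171875, 213.2733154296875), (68.0473861694336, 39.709354400634766), 74.2913589477539) [[279.81445 185.89594]
 [318.0407  175.1448 ]
 [336.46423 240.6507 ]
 [298.23798 251.40182]]
hinge T [[ 0.5602 -0.1832  0.105 ]] (array([ 0.55962062, -0.182096  ,  0.1025716 ]), [array([-0.5,  0.3]), array([-0.5, -0.1])])
```

```bash
cat >> h.py <<'E'
from scipy.spatial.transform import Rotation as Ro
def shift(target,p=None):
    s=arm.state(); R=Ro.from_quat(s["tool_rot"]).as_matrix(); p=s["eef_pos"] if p is None else p
    return np.round(R.T@(np.array(target)-p)*1000,1)
def st():
    s=arm.state(); print("t",round(s["t"],2),"tcp",np.round(s["eef_pos"],4),"F",np.round(s["ft_force"],1),"gap",round(s["finger_gap"],4),"q",np.round(s["qpos"],2))
E
python3 - <<'E'
from h import *
st(); s=arm.state(); print(np.round(Ro.from_quat(s["tool_rot"]).as_matrix(),3), arm.nose_length)
print(shift([0.466,-0.205,0.250]), shift([.4,-.2,.25]))
E
```

```text
t 0.25 tcp [ 0.2182 -0.4772  0.2499] F [-0.  -0.3  0.1] gap 0.0854 q [-1.14  0.26 -0.14  1.17  0.    1.57]
[[-0.     0.416 -0.909]
 [ 0.001 -0.909 -0.416]
 [-1.    -0.001 -0.   ]] 0.019
[   0.  -144.5 -338.6] [ 1.000e-01 -1.765e+02 -2.806e+02]
```

```bash
python3 -m crank '[[0,0,-17,-40,-8,0,0],[0,0,-34,-80,-16,0,0],[0,0,-51,-120,-24,0,0],[0,0,-68,-160,-32,0,0],[0,0,-72,-169,-40,0,0]]'
python3 - <<'E'
from h import *
st();print(shift([0.43,-0.214,0.250]))
E
```

```text
t: 0.75
eef_pos: [0.344, -0.3387, 0.2503]
tool_rot: [0.596, 0.381, -0.595, 0.38]
ft_force: [-0.0, -0.6, 0.0]
finger_gap: 0.0125
t 0.75 tcp [ 0.344  -0.3387  0.2503] F [-0.  -0.6  0. ] gap 0.0125 q [-0.78  0.19 -0.23  1.15  0.    1.23]
[   0.5   25.6 -149.3]
```

```bash
python3 - <<'E'
from h import *
print(shift([0.48,-0.265,0.260]))
E
```

```text
[  -9.5   92.4 -124.1]
```

```bash
python3 -m crank '[[0,-9,20,-30,-8,0,0],[0,-9,45,-60,-16,0,0],[0,-9,70,-90,-24,0,0],[0,-9,92,-124,-32,0,0],[0,-9,92,-124,-40,0,0]]'
python3 -m crank '[[0,0,0,0,0,0,0],[0,0,0,0,0,0,0]]'
python3 - <<'E'
from h import *
st(); s=arm.state(); print(np.round(Ro.from_quat(s["tool_rot"]).as_matrix(),3))
W=viewer.snapshot("wrist"); np.savez("v1.npz",W=W); cv2.imwrite("pics/w1.png",W["color"])
print(np.round(-np.array(W["R"]).T@W["t"],3))
z=np.load("v0.npz",allow_pickle=True);T=z["T"].item()
print(proj(W,[[.4714,-.2038,.1715],[0.56,-.182,.1]]), blobs(W,(18,130,60),(35,255,255),(0,0,512,384),100))
E
```

```text
t: 1.25
eef_pos: [0.4823, -0.267, 0.2588]
tool_rot: [0.43, 0.561, -0.429, 0.562]
ft_force: [-1.0, -1.0, -0.4]
finger_gap: -0.0004
t: 1.45
eef_pos: [0.478, -0.2692, 0.2591]
tool_rot: [0.433, 0.559, -0.434, 0.558]
ft_force: [0.0, -0.1, 0.0]
finger_gap: -0.0
t 1.45 tcp [ 0.478  -0.2692  0.2591] F [ 0.  -0.1  0. ] gap -0.0 q [-0.51  0.3  -0.06  1.21 -0.    0.81]
[[-0.001  0.969  0.249]
 [ 0.     0.249 -0.969]
 [-1.    -0.001 -0.   ]]
[ 0.457 -0.191  0.382]
[[267.86464757 121.67547294]
 [354.65535993 117.14149558]] [(2109, [328.7, 117.8])]
```

View pics/w1.png

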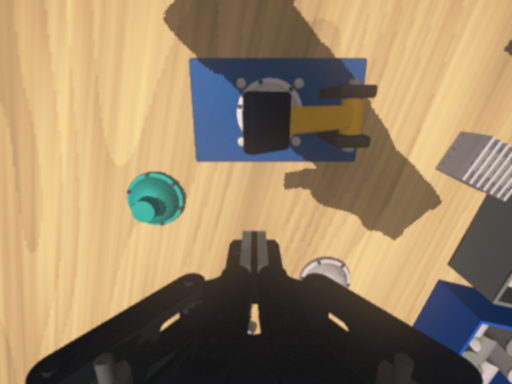

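The wrist view shows the pad at x 243–292, y 91–153, the arm running to the hinge near (352,117), and the plate aligned with the image, so the tool yaw matches the fixture yaw. I'll fit the fixture from the plate and the hinge.

```bash
python3 - <<'E'
from h import *
z=np.load("v0.npz",allow_pickle=True);T=z["T"].item();S=z["S"].item();W=np.load("v1.npz",allow_pickle=True)["W"].item()
a=cv2.resize(W["color"][40:180,170:390],None,fx=3.5,fy=3.5,interpolation=cv2.INTER_CUBIC); cv2.imwrite("pics/w1z.png",a)
b=blobs(W,(0,0,0),(180,255,40),(225,75,310,165),300); print("black",b)
c=plane(W,[[190,58],[367,58],[355,160],[197,161]],.02); print(np.round(c,4), np.round(c.mean(0),4))
X=tri([(T,[318.6,213.8]),(S,[227.6,129.6]),(W,b[0][1])]); print("pad",X)
print("pad TW",tri([(T,[318.6,213.8]),(W,b[0][1])]))
E
```

```text
black [(1338, [273.3, 112.6])]
[[ 0.3698 -0.1641  0.02  ]
 [ 0.5783 -0.1104  0.02  ]
 [ 0.6103 -0.2325  0.02  ]
 [ 0.4016 -0.2878  0.02  ]] [ 0.49   -0.1987  0.02  ]
pad (array([ 0.47284243, -0.20029382,  0.17444802]), [array([-0.8, -0.8]), array([ 0.8, -0.1]), array([-2.1,  5.2])])
pad TW (array([ 0.46871007, -0.19556502,  0.2118335 ]), [array([-0.1, -0.7]), array([-2.9, -0.4])])
```

View pics/w1z.png

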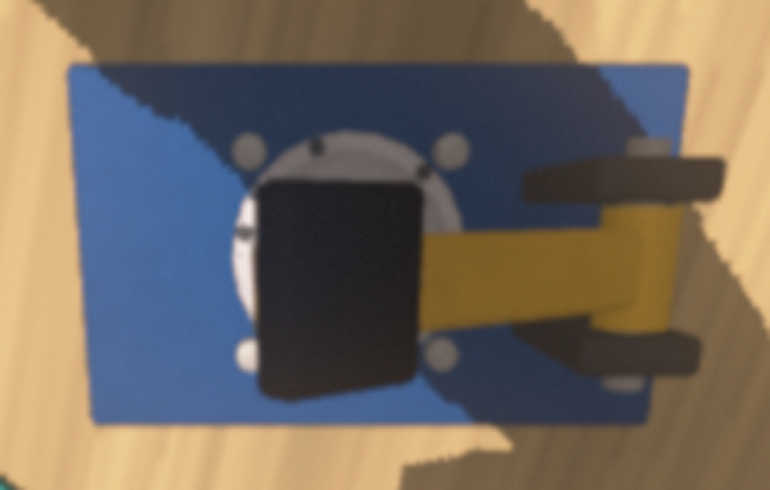

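```bash
python3 - <<'E'
from h import *
W=np.load("v1.npz",allow_pickle=True)["W"].item()
pz=np.array([[249,150],[452,150],[440,355],[252,355]])/3.5+[170,40]
c=plane(W,pz,.035); print(np.round(c,4)); O=c.mean(0); print("origin",O)
y=np.deg2rad(14.5); fx=np.array([np.cos(y),np.sin(y)])
H=O[:2]+.08*fx; print("hinge",H)
pc=np.array([[(258+421)/2,(185+385)/2]])/3.5+[170,40]
for a in(.45,.5,.55,.6,.65,.7,0):
    d=-.118*np.cos(a)+.01*np.sin(a); zz=.098+.118*np.sin(a)+.01*np.cos(a)
    P=np.r_[H+d*fx,zz]; print(a,np.round(P,4),np.round((proj(W,P)[0]-[170,40])*3.5,0), "shift tip+0:",shift(P+[0,0,.019]))
E
```

```text
[[ 0.4375 -0.1766  0.035 ]
 [ 0.5048 -0.1593  0.035 ]
 [ 0.5216 -0.227   0.035 ]
 [ 0.455  -0.2442  0.035 ]]
origin [ 0.47974667 -0.20178019  0.035     ]
hinge [ 0.55719848 -0.18174979]
0.45 [ 0.4585 -0.2073  0.1583] [282. 282.] shift tip+0: [ 81.9  -3.1 -65. ]
0.5 [ 0.4616 -0.2065  0.1633] [296. 284.] shift tip+0: [ 76.9   0.  -65. ]
0.55 [ 0.4649 -0.2056  0.1682] [311. 285.] shift tip+0: [ 72.    3.4 -65. ]
0.6 [ 0.4684 -0.2047  0.1729] [328. 287.] shift tip+0: [ 67.3   7.  -65. ]
0.65 [ 0.4721 -0.2038  0.1774] [347. 289.] shift tip+0: [ 62.8  10.9 -65. ]
0.7 [ 0.4761 -0.2027  0.1817] [368. 290.] shift tip+0: [ 58.6  15.  -65. ]
0 [ 0.443  -0.2113  0.108 ] [227. 269.] shift tip+0: [132.2 -19.2 -64.9]
```

```bash
python3 -m crank '[[0,0,4,-33,0,0,0],[0,0,8,-65,0,0,0],[0,25,8,-65,0,0,0],[0,50,8,-65,0,0,0],[0,50,8,-65,0,0,0]]'
python3 - <<'E'
from h import *
st()
W=viewer.snapshot("scene"); cv2.imwrite("pics/s2.png",cv2.resize(W["color"][80:220,160:300],None,fx=4,fy=4,interpolation=cv2.INTER_CUBIC))
E
```

```text
t: 2.0
eef_pos: [0.4671, -0.2038, 0.2069]
tool_rot: [0.433, 0.561, -0.434, 0.557]
ft_force: [-0.5, -0.3, 0.5]
finger_gap: -0.0001
t 2.0 tcp [ 0.4671 -0.2038  0.2069] F [-0.5 -0.3  0.5] gap -0.0001 q [-0.41  0.26 -0.25  1.06 -0.    0.91]
```

View pics/s2.png

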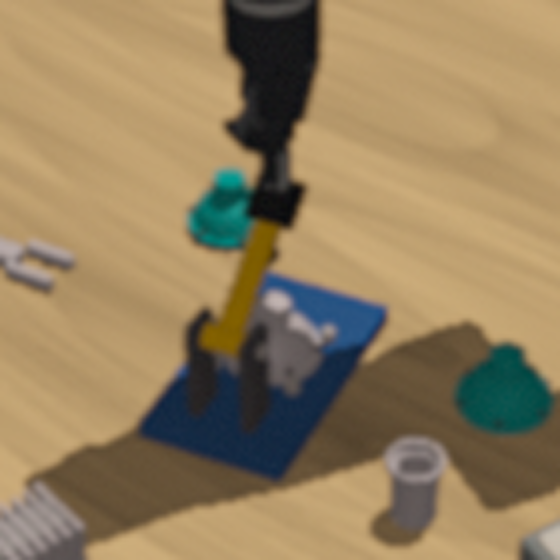

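```bash
python3 -m crank '[[0,5,0,0,0,0,0],[0,10,0,0,0,0,0],[0,15,-3,0,0,0,0],[0,20,-6,0,0,0,0],[0,25,-9,0,0,0,0]]'; python3 -m crank '[[0,4,-2,0,0,0,0],[0,8,-4,0,0,0,0],[0,12,-6,0,0,0,0],[0,16,-8,0,0,0,0],[0,20,-10,0,0,0,0]]'
```

```text
t: 2.55
eef_pos: [0.4611, -0.2071, 0.1844]
tool_rot: [0.433, 0.559, -0.433, 0.56]
ft_force: [-0.5, -1.7, 2.8]
finger_gap: -0.0002
t: 3.05
eef_pos: [0.4513, -0.2091, 0.1639]
tool_rot: [0.433, 0.559, -0.432, 0.559]
ft_force: [0.7, -0.6, 1.7]
finger_gap: -0.0002
```

```bash
python3 -m crank '[[0,4,-2,0,0,0,0],[0,8,-4,0,0,0,0],[0,12,-5,0,0,0,0],[0,16,-6,0,0,0,0],[0,20,-7,0,0,0,0]]'; python3 -m crank '[[0,3,0,0,0,0,0],[0,6,0,0,0,0,0],[0,8,-1,0,0,0,0],[0,10,-1,0,0,0,0],[0,11,-1,0,0,0,0]]'
```

```text
t: 3.55
eef_pos: [0.4447, -0.2108, 0.144]
tool_rot: [0.433, 0.559, -0.432, 0.559]
ft_force: [3.0, 0.4, 1.7]
finger_gap: 0.0003
t: 4.05
eef_pos: [0.4431, -0.2111, 0.133]
tool_rot: [0.432, 0.56, -0.433, 0.559]
ft_force: [-1.8, -0.5, 2.4]
finger_gap: 0.0
```

```bash
python3 - <<'E'
from h import *
st()
W=viewer.snapshot("scene"); cv2.imwrite("pics/s3.png",cv2.resize(W["color"][80:220,160:300],None,fx=4,fy=4,interpolation=cv2.INTER_CUBIC))
E
```

```text
t 4.05 tcp [ 0.4431 -0.2111  0.133 ] F [-1.8 -0.5  2.4] gap 0.0 q [-0.44  0.29 -0.43  0.86 -0.    0.87]
```

View pics/s3.png

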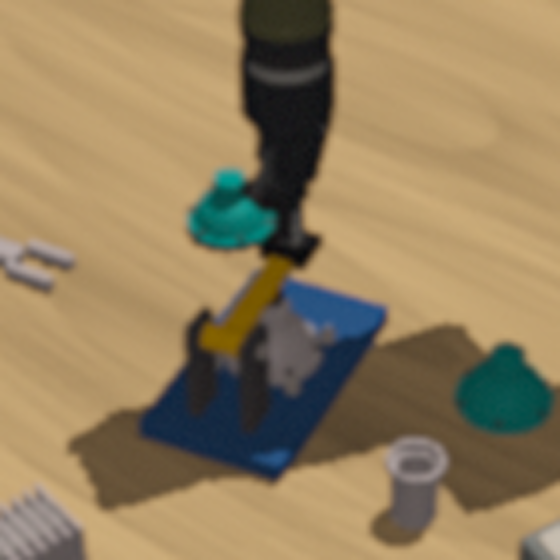

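```bash
python3 -m crank '[[0,1,0,0,0,0,0],[0,2,0,0,0,0,0],[0,3,0,0,0,0,0],[0,4,0,0,0,0,0],[0,4,0,0,0,0,0]]'; python3 -m crank '[[0,1,0,0,0,0,0],[0,1,0,0,0,0,0],[0,2,0,0,0,0,0],[0,2,0,0,0,0,0]]'
```

```text
t: 4.6
eef_pos: [0.4437, -0.211, 0.1291]
tool_rot: [0.433, 0.559, -0.432, 0.559]
ft_force: [1.0, -0.5, -1.1]
finger_gap: -0.0003
t: 5.0
eef_pos: [0.4437, -0.2111, 0.1272]
tool_rot: [0.433, 0.559, -0.433, 0.559]
ft_force: [-0.9, -0.1, 0.2]
finger_gap: -0.0002
```

```bash
python3 -m crank '[[0,1,0,0,0,0,0],[0,1,0,0,0,0,0]]'; python3 -m crank '[[0,1,0,0,0,0,0],[0,1,0,0,0,0,0]]';  python3 -m crank '[[0,1,0,0,0,0,0],[0,1,0,0,0,0,0]]'
```

```text
t: 5.2
eef_pos: [0.4438, -0.2111, 0.127]
tool_rot: [0.433, 0.559, -0.432, 0.56]
ft_force: [-1.7, -0.2, 6.3]
finger_gap: 0.0004
t: 5.4
eef_pos: [0.4438, -0.2111, 0.1269]
tool_rot: [0.433, 0.559, -0.432, 0.56]
ft_force: [-3.4, 1.7, 13.8]
finger_gap: 0.0
t: 5.6
eef_pos: [0.4438, -0.2111, 0.1269]
tool_rot: [0.433, 0.559, -0.432, 0.56]
ft_force: [-6.2, 3.4, 20.3]
finger_gap: -0.0001
```

```bash
python3 -m crank '[[0,-20,0,0,0,0,0],[0,-60,0,0,0,0,0],[0,-100,0,0,0,0,0],[0,-125,0,0,0,0,0],[0,-125,0,0,0,0,0]]'
python3 - <<'E'
from h import *
st()
W=viewer.snapshot("scene"); cv2.imwrite("pics/s4.png",cv2.resize(W["color"][80:220,160:300],None,fx=4,fy=4,interpolation=cv2.INTER_CUBIC))
print(shift([.53,.20,.25]))
E
```

```text
t: 6.1
eef_pos: [0.4461, -0.2122, 0.2533]
tool_rot: [0.433, 0.556, -0.432, 0.562]
ft_force: [0.6, -0.1, -0.2]
finger_gap: 0.0002
t 6.1 tcp [ 0.4461 -0.2122  0.2533] F [ 0.6 -0.1 -0.2] gap 0.0002 q [-0.44  0.2  -0.21  1.15  0.    0.87]
[   0.7  185.8 -377.1]
```

View pics/s4.png

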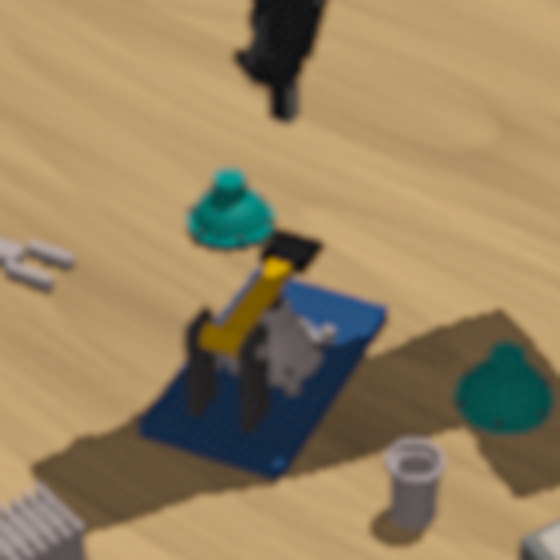

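The picture shows the clamp staying level after release, with its pad at (290,247) in the zoom. Next I'll traverse to the console, turning the tool so its thin side lies along the rocker.

```bash
python3 -m crank '[[0,0,20,-42,-6,0,0],[0,0,40,-84,-12,0,0],[0,0,60,-126,-18,0,0],[0,0,80,-168,-24,0,0],[0,0,100,-210,-30,0,0]]'
python3 - <<'E'
from h import *
st()
print(shift([.55,.27,.26]))
E
```

```text
t: 6.65
eef_pos: [0.4868, 0.019, 0.2476]
tool_rot: [0.271, 0.654, -0.272, 0.652]
ft_force: [0.9, -1.3, -0.2]
finger_gap: 0.0001
t 6.65 tcp [0.4868 0.019  0.2476] F [ 0.9 -1.3 -0.2] gap 0.0001 q [ 0.04  0.2  -0.23  1.15  0.    0.83]
[ -12.5  221.7 -133.6]
```

```bash
python3 -m crank '[[0,-3,40,-27,-5,0,0],[0,-6,80,-54,-10,0,0],[0,-9,125,-80,-15,0,0],[0,-12,165,-107,-20,0,0],[0,-12,205,-130,-26,0,0]]'
python3 -m crank '[[0,0,5,0,0,0,0],[0,0,5,0,0,0,0],[0,0,5,0,0,0,0]]'
python3 - <<'E'
from h import *
st(); s=arm.state(); print(np.round(Ro.from_quat(s["tool_rot"]).as_matrix(),3))
W=viewer.snapshot("wrist"); np.savez("v2.npz",W=W); cv2.imwrite("pics/w2.png",W["color"])
for c,lo,hi in(("green",(50,80,40),(75,255,255)),("yel",(18,130,60),(35,255,255)),("red",(0,150,60),(6,255,255))): print(c,blobs(W,lo,hi,(0,0,512,384),60))
print(proj(W,[[.4723,.3167,.082],[.4503,.2546,.082],[.4291,.1921,.082],[.5430,.2878,.084]]))
E
```

```text
t: 7.15
eef_pos: [0.5419, 0.256, 0.2598]
tool_rot: [0.117, 0.698, -0.118, 0.697]
ft_force: [0.7, -0.0, -0.3]
finger_gap: -0.0001
t: 7.45
eef_pos: [0.5432, 0.2574, 0.26]
tool_rot: [0.119, 0.698, -0.12, 0.696]
ft_force: [0.7, -0.8, 0.2]
finger_gap: -0.0
t 7.45 tcp [0.5432 0.2574 0.26  ] F [ 0.7 -0.8  0.2] gap -0.0 q [ 0.44  0.39  0.08  1.26 -0.    0.78]
[[-0.003  0.334  0.943]
 [-0.002  0.943 -0.334]
 [-1.    -0.003 -0.002]]
green [(726, [285.4, 96.5]), (222, [279.8, 167.4])]
yel [(725, [223.4, 96.8])]
red [(756, [162.0, 97.2]), (6074, [454.5, 296.0]), (503, [488.1, 371.9])]
[[286.1702621   95.22589115]
 [223.63778466  95.15608461]
 [161.17899047  95.99373306]
 [280.53286655 166.36926973]]
```

View pics/w2.png

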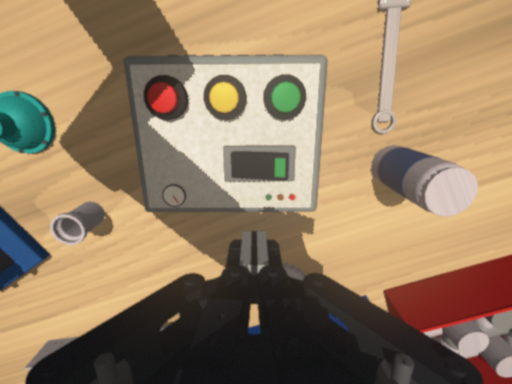

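The wrist view shows the green stripe at (280,167) and the green button at (285,96), both within 1–1.5 px of the predictions. The tool is aligned with the console.

```bash
python3 - <<'E'
from h import *
W=np.load("v2.npz",allow_pickle=True)["W"].item();z=np.load("v0.npz",allow_pickle=True);T=z["T"].item()
st1=plane(W,[[279.8,167.4]],.084)[0]; g=plane(W,[[285.4,96.5]],.082)[0]
print(st1,g,tri([(T,[141.5,216.5]),(W,[285.4,96.5])]),tri([(T,[151.8,193.4]),(W,[279.8,167.4])]))
print("stripe",shift(np.r_[st1[:2],.084+.019]),"green",shift(np.r_[g[:2],.082+.019]))
E
```

```text
[0.54386815 0.28665001 0.084     ] [0.47324173 0.31555741 0.082     ] (array([0.47255805, 0.31536495, 0.085533  ]), [array([ 0.1, -0.2]), array([-0. , -0.6])]) (array([0.54231224, 0.28649982, 0.08876786]), [array([-0. , -0.1]), array([-0.2, -0.2])])
stripe [157.4  28.4  -9.2] green [159.5  32.1 -85.4]
```

```bash
python3 -m crank '[[0,0,27,-9,0,0,0],[0,40,27,-9,0,0,0],[0,80,27,-9,0,0,0],[0,115,27,-9,0,0,0],[0,135,27,-9,0,0,0]]'
python3 -m crank '[[0,5,0,0,0,0,0],[0,10,0,0,0,0,0],[0,14,0,0,0,0,0],[0,14,0,0,0,0,0]]'
python3 - <<'E'
from h import *
st()
W=viewer.snapshot("wrist"); cv2.imwrite("pics/w3.png",W["color"])
W=viewer.snapshot("scene"); cv2.imwrite("pics/s5.png",cv2.resize(W["color"][150:280,280:420],None,fx=4,fy=4,interpolation=cv2.INTER_CUBIC))
E
```

```text
t: 8.0
eef_pos: [0.5426, 0.284, 0.1234]
tool_rot: [0.119, 0.698, -0.121, 0.695]
ft_force: [-1.0, -0.0, 0.8]
finger_gap: -0.0001
t: 8.4
eef_pos: [0.5452, 0.2869, 0.1132]
tool_rot: [0.12, 0.696, -0.119, 0.697]
ft_force: [0.4, 0.5, 0.4]
finger_gap: -0.0001
t 8.4 tcp [0.5452 0.2869 0.1132] F [0.4 0.5 0.4] gap -0.0001 q [ 0.48  0.5  -0.14  0.93 -0.    0.82]
```

View pics/w3.png

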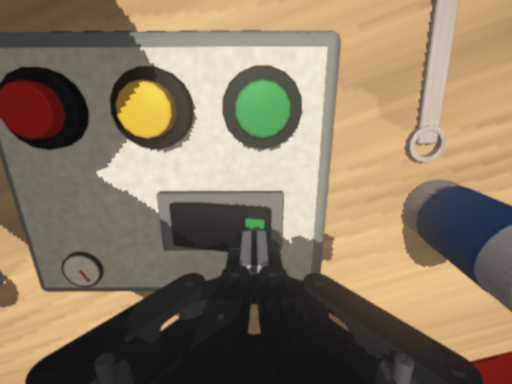

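View pics/s5.png

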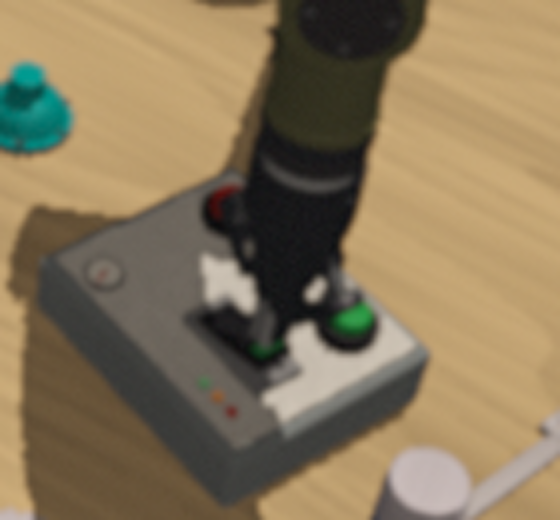

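The wrist view shows the tips directly over the stripe (254,225), about 10 mm above it. Pressing down.

```bash
python3 -m crank '[[0,4,0,0,0,0,0],[0,8,0,0,0,0,0],[0,10,0,0,0,0,0],[0,12,0,0,0,0,0],[0,14,0,0,0,0,0]]'
python3 -m crank '[[0,2,0,0,0,0,0],[0,4,0,0,0,0,0],[0,5,0,0,0,0,0],[0,5,0,0,0,0,0]]'
python3 -m crank '[[0,1,0,0,0,0,0],[0,1,0,0,0,0,0]]'
```

```text
t: 9.0
eef_pos: [0.545, 0.2875, 0.0985]
tool_rot: [0.12, 0.697, -0.119, 0.697]
ft_force: [0.3, 1.9, 2.2]
finger_gap: -0.0003
t: 9.4
eef_pos: [0.5452, 0.2878, 0.0941]
tool_rot: [0.12, 0.697, -0.118, 0.697]
ft_force: [-0.6, 3.6, 4.7]
finger_gap: 0.0004
t: 9.6
eef_pos: [0.5452, 0.2879, 0.0939]
tool_rot: [0.12, 0.696, -0.118, 0.698]
ft_force: [-0.6, 3.7, 10.1]
finger_gap: -0.0
```

```bash
python3 -m crank '[[0,1,0,0,0,0,0],[0,1,0,0,0,0,0]]'; python3 -m crank '[[0,1,0,0,0,0,0],[0,1,0,0,0,0,0],[0,1,0,0,0,0,0]]'
```

```text
t: 9.8
eef_pos: [0.5452, 0.2879, 0.0938]
tool_rot: [0.12, 0.696, -0.118, 0.698]
ft_force: [-2.4, 2.3, 14.1]
finger_gap: -0.0002
t: 10.1
eef_pos: [0.5453, 0.2879, 0.0936]
tool_rot: [0.12, 0.696, -0.118, 0.698]
ft_force: [-4.0, 1.5, 19.5]
finger_gap: -0.0002
```

The rocker is against its stop: force climbs to 19.5 N with no further travel. I'll lift straight up and check.

```bash
python3 -m crank '[[0,-15,0,0,0,0,0],[0,-40,0,0,0,0,0],[0,-70,0,0,0,0,0],[0,-100,0,0,0,0,0],[0,-100,0,0,0,0,0]]'
python3 - <<'E'
from h import *
st()
W=viewer.snapshot("wrist"); np.savez("v3.npz",W=W); cv2.imwrite("pics/w4.png",W["color"])
S=viewer.snapshot("scene"); cv2.imwrite("pics/s6.png",cv2.resize(S["color"][110:280,185:395],None,fx=3.5,fy=3.5,interpolation=cv2.INTER_CUBIC))
print(blobs(W,(50,80,40),(75,255,255),(0,0,512,384),60))
E
```

```text
t: 10.6
eef_pos: [0.5464, 0.2872, 0.1941]
tool_rot: [0.12, 0.695, -0.119, 0.699]
ft_force: [1.8, -0.1, 0.1]
finger_gap: 0.0001
t 10.6 tcp [0.5464 0.2872 0.1941] F [ 1.8 -0.1  0.1] gap 0.0001 q [ 0.48  0.44 -0.01  1.11 -0.    0.82]
[(1140, [258.2, 103.4]), (297, [256.0, 187.1])]
```

View pics/w4.png

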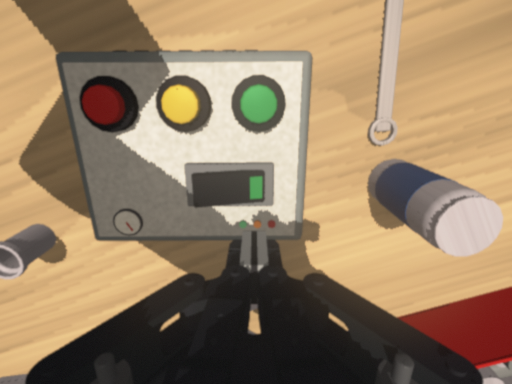

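View pics/s6.png

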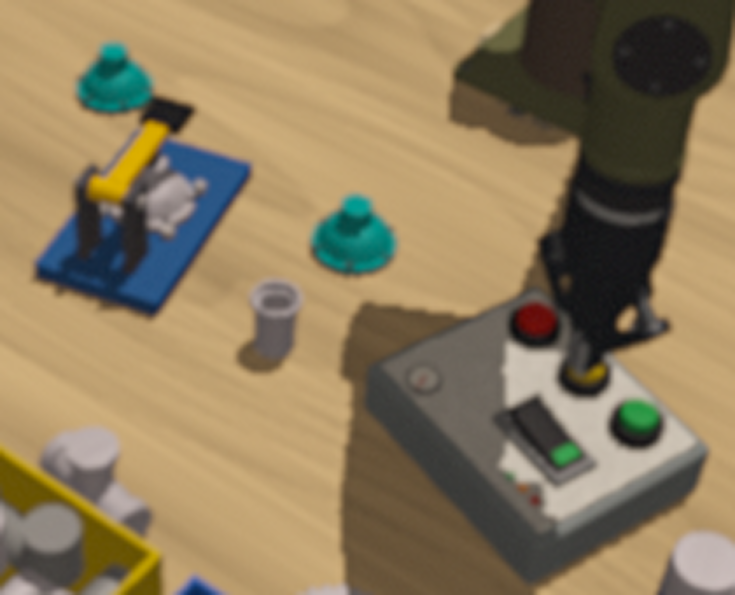

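The rocker now tilts the other way, with its stripe end down, and the clamp is still down. I'll work out the shift to the green button and check the clamp pad's position.

```bash
python3 - <<'E'
from h import *
W=np.load("v3.npz",allow_pickle=True)["W"].item()
g=plane(W,[[258.2,103.4]],.082)[0]; print(g,shift(np.r_[g[:2],.101]),"avg",shift([.473,.3155,.101]))
z=np.load("v0.npz",allow_pickle=True);S=z["S"].item();T=viewer.snapshot("top")
S2=viewer.snapshot("scene")
bs=blobs(S2,(0,0,0),(180,255,45),(215,125,245,155),30);bt=blobs(T,(0,0,0),(180,255,45),(305,195,335,235),30);print(bs,bt)
print("pad",tri([(T,bt[0][1]),(S2,bs[0][1])]), "expect ~",[.443,-.2113,.100])
E
```

```text
[0.47325938 0.31582231 0.082     ] [ 89.2   4.2 -76.9] avg [ 89.2   3.8 -77.1]
[(54, [232.7, 141.9])] [(52, [317.2, 222.3])]
pad (array([ 0.45040049, -0.20661875,  0.1085376 ]), [array([-1. ,  0.6]), array([-1. , -0.2])]) expect ~ [0.443, -0.2113, 0.1]
```

```bash
python3 -m crank '[[0,0,2,-40,0,0,0],[0,0,4,-77,0,0,0],[0,40,4,-77,0,0,0],[0,70,4,-77,0,0,0],[0,75,4,-77,0,0,0]]'
python3 -m crank '[[0,0,0,0,0,0,0],[0,0,0,0,0,0,0]]'
python3 - <<'E'
from h import *
st(); print(shift([.473,.3155,.101]))
S=viewer.snapshot("scene"); cv2.imwrite("pics/s7.png",cv2.resize(S["color"][150:280,280:420],None,fx=4,fy=4,interpolation=cv2.INTER_CUBIC))
W=viewer.snapshot("wrist"); cv2.imwrite("pics/w5.png",W["color"])
E
```

```text
t: 11.3
eef_pos: [0.4692, 0.3139, 0.1103]
tool_rot: [0.116, 0.7, -0.122, 0.694]
ft_force: [0.0, -0.6, -0.1]
finger_gap: -0.0002
t: 11.5
eef_pos: [0.474, 0.3165, 0.1159]
tool_rot: [0.12, 0.697, -0.119, 0.697]
ft_force: [0.6, 1.0, -0.6]
finger_gap: -0.0002
t 11.5 tcp [0.474  0.3165 0.1159] F [ 0.6  1.  -0.6] gap -0.0002 q [ 0.59  0.42 -0.26  0.88 -0.    0.93]
[14.9 -1.3 -0.6]
```

View pics/s7.png

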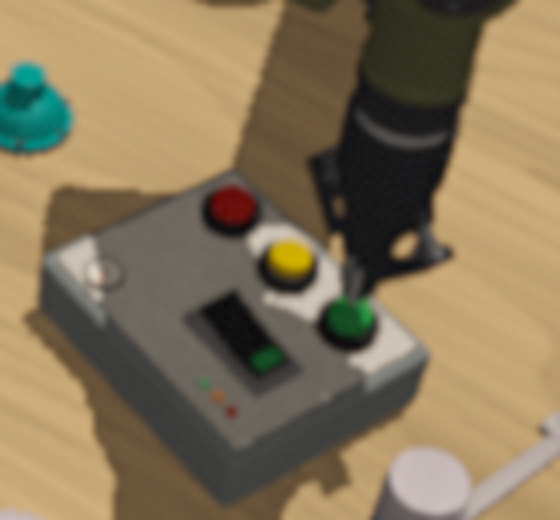

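View pics/w5.png

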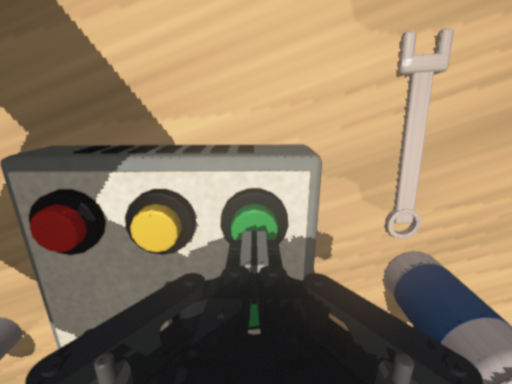

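The tip is centred over the green button (254,222 in the wrist view), about 15 mm above it. Pressing.

```bash
python3 -m crank '[[0,5,0,0,0,0,0],[0,10,0,0,0,0,0],[0,14,0,0,0,0,0],[0,17,0,0,0,0,0],[0,19,0,0,0,0,0]]'; python3 -m crank '[[0,1,0,0,0,0,0],[0,2,0,0,0,0,0],[0,3,0,0,0,0,0],[0,3,0,0,0,0,0]]'
```

```text
t: 12.1
eef_pos: [0.4733, 0.3163, 0.0963]
tool_rot: [0.119, 0.697, -0.119, 0.697]
ft_force: [-0.8, -2.4, 4.5]
finger_gap: -0.0001
t: 12.5
eef_pos: [0.4734, 0.3163, 0.0949]
tool_rot: [0.12, 0.697, -0.119, 0.697]
ft_force: [-2.8, -1.6, 11.5]
finger_gap: 0.0004
```

```bash
python3 -m crank '[[0,1,0,0,0,0,0],[0,1,0,0,0,0,0]]'; python3 -m crank '[[0,-10,0,0,0,0,0],[0,-40,0,0,0,0,0],[0,-80,0,0,0,0,0],[0,-120,0,0,0,0,0],[0,-120,0,0,0,0,0]]'; python3 -m crank '[[0,0,0,-0,0,0,0],[0,0,0,0,0,0,0]]'
python3 - <<'E'
from h import *
st()
W=viewer.snapshot("wrist"); cv2.imwrite("pics/w6.png",W["color"])
S=viewer.snapshot("scene"); cv2.imwrite("pics/s8.png",cv2.resize(S["color"][110:280,185:395],None,fx=3.5,fy=3.5,interpolation=cv2.INTER_CUBIC))
T=viewer.snapshot("top"); cv2.imwrite("pics/t8.png",T["color"])
for c,lo,hi in(("green",(50,80,40),(75,255,255)),("yel",(18,130,60),(35,255,255)),("red",(0,150,60),(6,255,255))): print(c,blobs(S,lo,hi,(300,180,400,260),20))
E
```

```text
t: 12.7
eef_pos: [0.4734, 0.3163, 0.0948]
tool_rot: [0.12, 0.697, -0.119, 0.697]
ft_force: [-3.5, -3.7, 19.8]
finger_gap: 0.0001
t: 13.2
eef_pos: [0.4762, 0.3184, 0.2181]
tool_rot: [0.122, 0.694, -0.117, 0.7]
ft_force: [1.0, -0.1, 0.4]
finger_gap: 0.0002
t: 13.4
eef_pos: [0.4725, 0.3159, 0.211]
tool_rot: [0.119, 0.698, -0.12, 0.696]
ft_force: [-1.0, -0.2, 0.4]
finger_gap: -0.0001
t 13.4 tcp [0.4725 0.3159 0.211 ] F [-1.  -0.2  0.4] gap -0.0001 q [ 0.59  0.35 -0.11  1.11  0.    0.93]
green [(93, [367.0, 228.8]), (37, [346.4, 239.3])]
yel [(90, [352.0, 214.6])]
red [(77, [337.8, 200.8])]
```

View pics/s8.png

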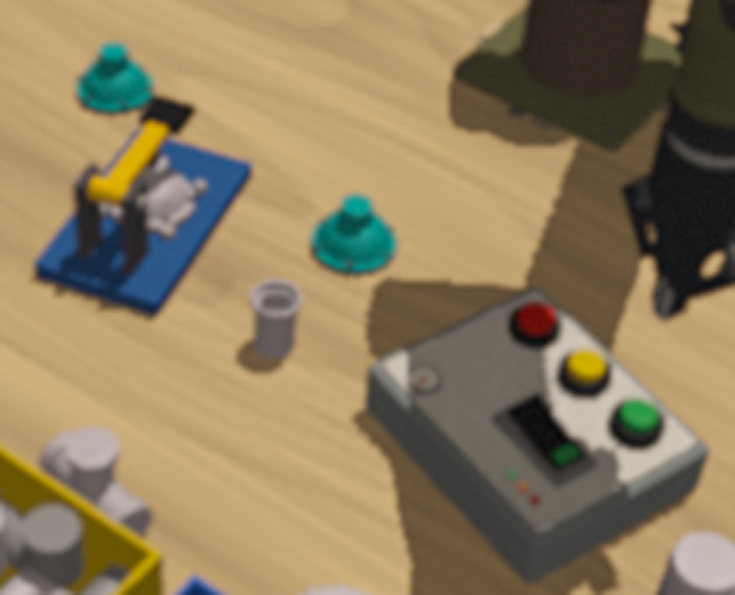

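View pics/t8.png

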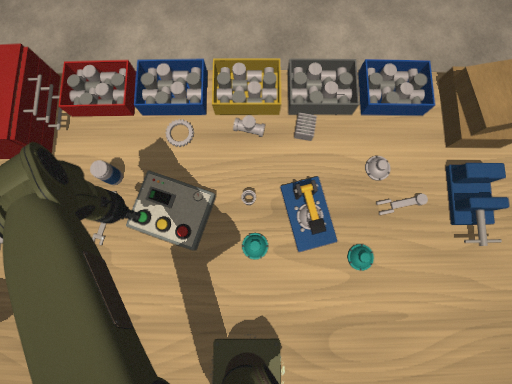

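Both views show the clamp down over the casting, the rocker stripe low, all three buttons up, the bystanders where they were and the robot clear. Handing in.

```bash
python3 -c "
from cell import arm
print(arm.close_job())"
```

```text
the job is handed in; nothing more can be done
None
```

I did the three presses in order with the closed fingertips and handed the job in at about 13.5 s; the hand-in returned no verdict.

- **Clamp arm:** I followed its arc down until the fingertips stopped at 108 mm, the height given for the arm fully down. Force rose to about 20 N with no more travel, and the arm stayed down after release.
- **Rocker:** I pressed the striped end to its stop (about 19.5 N, no more travel), and it stayed on.
- **Green button:** I pressed it to its stop (fingertips at 76 mm, about 20 N) and released it.

**Last checks:** The final pictures show the clamp down over the casting, the rocker on and all three buttons at their starting image positions to within 0.5 px. By eye the bystanders have not moved, and the robot is clear with a wrist force reading near 0.

**Disagreements:**
- Two-camera heights for the button tops came out about 10 mm low (72 mm against the stated 82 mm), so I used the stated heights. A wrist view then agreed to within 1.5 px.
- My camera check of the lowered pad was coarse. It agreed in height but was about 9 mm off horizontally, because the pad's mask was only partly detected. I relied on the contact height and force instead.
- I did not measure the casting's position after clamping; I only saw in the pictures that it still sat in place under the arm.

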